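# Lay out the residue-test reagents in dosing order

### The job

Set up the grey reagent tray in dosing order for the residue test: in its row of five wells, stand the red-bulb dropper bottle next to the blue-capped vial, the black-bulb dropper bottle next to the measuring cylinder at the other end, and the yellow-capped bottle between the two droppers. Lay the small strip carton flat in the long pocket behind the row and the tweezers lengthwise on top of the carton. Keep the bottles upright, set everything down without dropping it, and leave the vial, the cylinder and the dish of cut leaf where they are.

Things in the scene. Friction and masses are not known exactly. Their poses are not given: they have to be found in the camera images.
- reagent_tray: fixed grey tray, 130 (x) x 276 (y) x 18 mm high, rim 20; origin: centre of underside; x away from the robot, y left along the rows, z up. Five 38 mm round wells at x -25, y -108, -54, 0, 54, 108 mm (end ones taken); behind them a pocket 40 (x) x 98 (y) mm centred at x 36, y 0. All 12 mm deep, floor 6 mm above the bench, mouths bevelled 4 mm wider all round
- extract_vial: glass vial with a dark blue screw cap, 27 mm wide and 54 mm tall, already upright in one end well (left or right) of the tray; loose, to be left there. Origin: centre of its underside, z up
- measuring_cylinder: clear glass measuring cylinder with a 33 mm foot, 86 mm tall, already upright in the other end well of the tray; loose, to be left there. Origin: centre of its underside, z up
- dropper_red: amber dropper bottle with a RED rubber bulb, standing on the bench: body 28 mm in diameter up to 56 mm, collar 19 mm in diameter from 56 to 66 mm, bulb 12 mm in diameter up to 96 mm, 50 g or so. Origin: centre of its underside, z up
- dropper_black: the same amber dropper bottle (body 28 mm in diameter up to 56 mm, 96 mm tall in all), with a BLACK rubber bulb. Origin: centre of its underside, z up
- bottle_yellow: small reagent bottle with a yellow screw cap, straight-sided, 31 mm in diameter and 59 mm tall, about 45 g. Origin: centre of its underside, z up
- strip_carton: small white carton of test strips with a blue end, lying flat: 32 mm (its x) x 90 mm (its y) x 22 mm high, about 30 g, rigid. Origin: centre of its underside, z up
- steel_tweezers: steel tweezers lying flat: 124 mm long (its x), 17 mm wide across both arms at the widest, 9 mm high, about 18 g, rigid. Origin: middle of their length, on the underside, z up
- leaf_dish: bystander: open clear petri dish with cut green leaf, 60 mm wide and 14 mm high. Origin: centre of its underside. Leave it alone

How it is judged:
By the outcome, as a careful person would: the job done as asked, in the order asked, and still so for the second after the job is handed in, with the robot touching nothing.
It also fails if it takes over 128 s, if anything falls off the work surface, if the arm or the gripper's body presses on something with over 40 N, if the wrist force passes 120 N, or if a joint passes its speed limit or range.

### The arm

A 6-joint arm with a two-finger parallel gripper is mounted at the origin on a cart in front of the work surface, level with it; the furniture and walls round the work are solid. World frame = base frame: x ahead of the robot, y to its left, z up, the work surface at z = 0. Lengths are in m, angles in rad, forces in N, time in s.
With the tool pointing down it reaches from about 0.275 to 0.825 m from the base axis. Payload 4.9 kg.
Tool frame: the origin (TCP) lies midway between the tips of the shut fingers; the grasp point (between the pads) lies 19 mm behind it; z points along the fingers, y is the line along which they close (so a half turn about z gives the same grasp; the last joint's range is limited). The gripper opens to 85 mm and grips with 20 to 120 N. Pads are 22 mm wide; open, the fingers measure 114 mm over their backs; the gripper's body (76 mm by 85 mm) begins 54 mm behind the grasp point. The pads swing forward as they close: fully open they stand 13 mm farther back than shut.
Start: joints at [1.045, 0.326, -0.193, 1.052, 0, 1.437], TCP at [0.21, 0.508, 0.231] pointing down, gripper open.
Joint ranges: [-2.65, 2.65], [-0.97, 1.79], [-1.3, 1.35], [-1.93, 2.1], [-1.47, 1.37], [-3.14, 3.14]. Speed limits (rad/s): [2.57, 2.57, 3.14, 3.14, 3.14, 3.14].

### API

Orientations are given as a unit quaternion [x, y, z, w].
In Python, from station import get_obs, camera, camera_info, hand_in gives the robot as it stands.
- The arm moves only by the tool move_arm, never from a script. Its argument "increments" is a list of rows, each a list of 3 entries, a list of its own where there are three numbers: the turn, a rotation vector about the world's x, y, z in degrees, then the shift along the world's x, y, z in m, then the opening, from -1 (shut) to 1 (fully open). A call has 1 to 8 rows; each row shifts and turns the commanded pose from where the row before left it; what a row does not reach is not made up. A row lasts 1/8 s, in which the tool goes at most 62.5 mm and 10.7 degrees, less where a joint would pass 70% of its speed; a pose out of reach is approached as far as the arm can. A call with a gripper value outside its range is refused whole. The fingers move at their own pace and stop on an object; "force" is the grip in N (left out, the last holds). Time passes only in rows, so rows that do not move let the fingers close. It gives the time, the measured TCP pose, the force, the opening and the grip force at its end, in the units of the state.
- get_obs(): the state, without advancing time (a new reading comes with each control period).
- camera(name): name is "scene" or "top" or "wrist"; returns the picture (420x560x3 uint8, red, green, blue); there is no depth.
- camera_info(name): a dict with "intrinsics" (3x3 intrinsics, pixels), "origin" and "orientation" of the camera in the world; the wrist camera has in their place "tool_from_camera" (4x4, takes a point from camera to tool coordinates, whose origin is the TCP and whose axes are the flange's). Camera axes: x right, y down, z forward; pixel columns grow to the right and rows downward; lengths in m; the calibration is good to about 2 mm. The wrist camera is an equidistant fisheye: a pixel r from the principal point sees the ray r / f radians off the axis. A picture is of the moment at which its call begins: read the wrist's pose just before it. camera_info takes no time and is no camera call.
- hand_in(): hands the job in; it is judged then, once.
The state is a dict: "clock": time; "q": joint angles; "qvel": joint speeds; "tau": joint torques, N m; "tcp_pos": TCP position; "orientation": TCP orientation; "force": force on the tool from outside, world axes, zero at the start; "ft_torque": the same for the moment, N m; "finger_gap": finger opening in m; "grasp_force": force on a finger pad.
Only numpy, scipy, OpenCV 4.12 (cv2) and the standard library are available. Lean on these libraries where they do the work, as an engineer would, in place of code of your own. Each camera call takes 0.05 s, during which the arm holds its last target. There are 200 camera calls.

## Working session

There is one attempt and no reset: what is moved stays moved. The work goes in short steps, Python scripts to look and compute and a tool call to move; the robot and the scene stay as the last step left them, time stands still between calls to the robot, and variables do not carry over. Pictures are saved under pics/ and viewed, at most 14 in all, crops included, and the job is handed in when it is done.

Besides the shell and the picture viewer there is one more tool, called after "Emit:" as a command line: name --argument value ..., lists and objects as JSON in quotes. move_arm: Moves the arm, as the interface text tells. Its arguments: {"type":"object","properties":{"increments":{"type":"array"},"force":{"type":"number"}},"required":["increments"]}

```bash
ls; mkdir -p pics; python3 - <<'E'
from station import *
import cv2
for n in ("top","scene"):
    cv2.imwrite(f"pics/{n}0.png",cv2.cvtColor(camera(n),cv2.COLOR_RGB2BGR)); i=camera_info(n); print(n,i)
print(camera_info("wrist"))
o=get_obs(); print(o)
E
```

```text
pics
top {'intrinsics': array([[461.85649278,   0.        , 276.52615961],
       [  0.        , 461.85649278, 207.63232833],
       [  0.        ,   0.        ,   1.        ]]), 'origin': array([0.37627695, 0.11348616, 1.13522877]), 'orientation': array([-0.69696599,  0.71241992, -0.05879993,  0.05691066])}
scene {'intrinsics': array([[407.53377459,   0.        , 281.24087078],
       [  0.        , 407.53377459, 204.7140889 ],
       [  0.        ,   0.        ,   1.        ]]), 'origin': array([0.28727034, 0.61819004, 0.68314155]), 'orientation': array([-0.24308911,  0.90001444, -0.35140351,  0.08600734])}
{'intrinsics': array([[325.1922621 ,   0.        , 281.26034004],
       [  0.        , 325.1922621 , 207.1130538 ],
       [  0.        ,   0.        ,   1.        ]]), 'tool_from_camera': array([[ 3.27150491e-04, -9.53827780e-01, -3.00353889e-01,
         7.59751472e-02],
       [ 9.99999905e-01,  2.25015891e-04,  3.74638238e-04,
        -3.97564696e-05],
       [-2.89755961e-04, -3.00353982e-01,  9.53827763e-01,
        -1.42716397e-01],
       [ 0.00000000e+00,  0.00000000e+00,  0.00000000e+00,
         1.00000000e+00]])}
{'clock': 0.1, 'q': array([ 1.04481241e+00,  3.26892386e-01, -1.93499465e-01,  1.05197445e+00,
        1.08781268e-05,  1.43662196e+00]), 'qvel': array([ 4.67235281e-04, -5.87635385e-05,  2.08856760e-03, -3.29390018e-04,
        1.01341139e-03,  8.44251809e-04]), 'tau': array([ 6.74312214e-04, -4.44239295e+01,  2.63037443e+01,  7.91291124e-03,
       -7.74573050e-05, -1.74517305e-05]), 'tcp_pos': array([0.20973368, 0.50787802, 0.23056189]), 'orientation': array([ 1.94654027e-01,  9.80871650e-01, -7.40846553e-04, -2.59573317e-04]), 'force': array([-0.62803006, -0.20423723, -0.50350426]), 'ft_torque': array([-0.03665675,  0.03082194, -0.03013126]), 'grasp_force': 0.0, 'finger_gap': 0.08554187152028417}
```

View pics/top0.png

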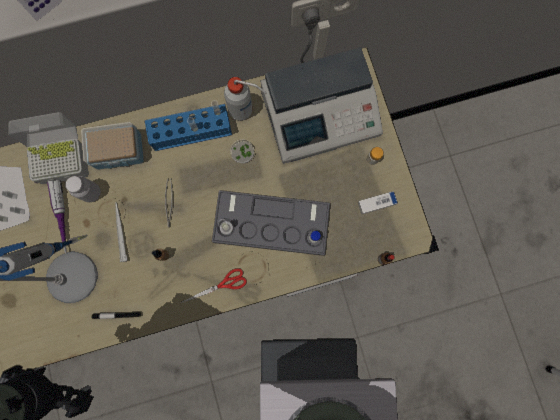

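View pics/scene0.png

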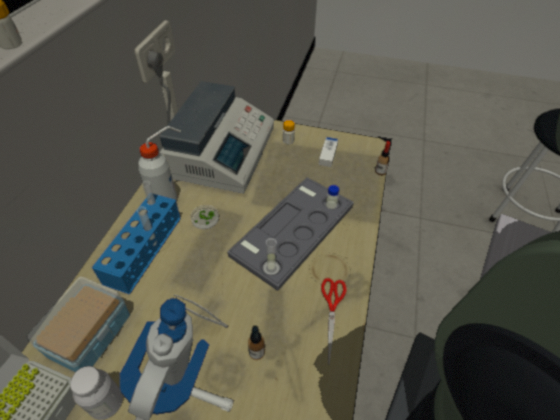

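The top view shows the tray centred near (272,223). The vial is at (316,236) and the cylinder at (226,227). Red dropper is at (388,258), black dropper (160,254), yellow bottle (376,154), carton (378,203), tweezers (170,202) and dish (243,151). Next I'll zoom in and write the projection helper.

```bash
cat > h.py <<'E'
import numpy as np, cv2
from scipy.spatial.transform import Rotation as R
from station import *
def ray(n,p,o=None):
    i=camera_info(n);K=i['intrinsics'];x=np.array([(p[0]-K[0,2])/K[0,0],(p[1]-K[1,2])/K[1,1]])
    if n=='wrist':
        r=np.hypot(*x);d=np.r_[x/r*np.sin(r),np.cos(r)];T=i['tool_from_camera'];Rt=R.from_quat(o['orientation']).as_matrix()
        return o['tcp_pos']+Rt@T[:3,3],Rt@T[:3,:3]@d
    return i['origin'],R.from_quat(i['orientation']).as_matrix()@np.r_[x,1]
def at(n,p,z,o=None):
    c,d=ray(n,p,o);return c+d*(z-c[2])/d[2]
def proj(n,P,o=None):
    i=camera_info(n);K=i['intrinsics'];P=np.asarray(P,float)
    if n=='wrist':
        T=i['tool_from_camera'];Rt=R.from_quat(o['orientation']).as_matrix()
        v=T[:3,:3].T@(Rt.T@(P-o['tcp_pos'])-T[:3,3]);r=np.hypot(v[0],v[1]);t=np.arctan2(r,v[2]);x=v[:2]/r*t
    else:
        v=R.from_quat(i['orientation']).as_matrix().T@(P-i['origin']);x=v[:2]/v[2]
    return K[:2,:2]@x+K[:2,2]
E
python3 - <<'E'
from h import *
im=cv2.imread('pics/top0.png')
# crops: x0,y0 each 65x50 ->4x ; tray 130x70->4x
def c(x,y,w,h,s=4): return cv2.resize(im[y:y+h,x:x+w],None,fx=s,fy=s,interpolation=cv2.INTER_CUBIC)
out=np.zeros((600,800,3),np.uint8)
def put(i,x,y): out[y:y+i.shape[0],x:x+i.shape[1]]=i
put(c(208,185,128,75),0,0)        # tray
put(c(355,190,50,75),520,0)       # carton, red dropper
put(c(150,175,40,70),0,305)       # tweezers
put(c(140,240,40,30),170,305)      # black
put(c(355,140,40,30),340,305)      # yellow
cv2.imwrite('pics/z.png',out)
for k,p,z in [('tray',(272,223),.02),('vial',(316,236),.055),('cyl',(226,227),.05),('red',(388,258),.08),('black',(160,254),.08),('yel',(376,154),.06),('cart',(378,203),.022),('tw',(170,202),.009),('dish',(243,151),.014)]: print(k,at('top',p,z).round(3))
E
```

```text
tray [0.523 0.12  0.02 ]
vial [0.485 0.017 0.055]
cyl [0.512 0.229 0.05 ]
red [ 0.429 -0.142  0.08 ]
black [0.449 0.376 0.08 ]
yel [ 0.68  -0.134  0.06 ]
cart [ 0.566 -0.14   0.022]
tw [0.582 0.372 0.009]
dish [0.708 0.189 0.014]
```

View pics/z.png

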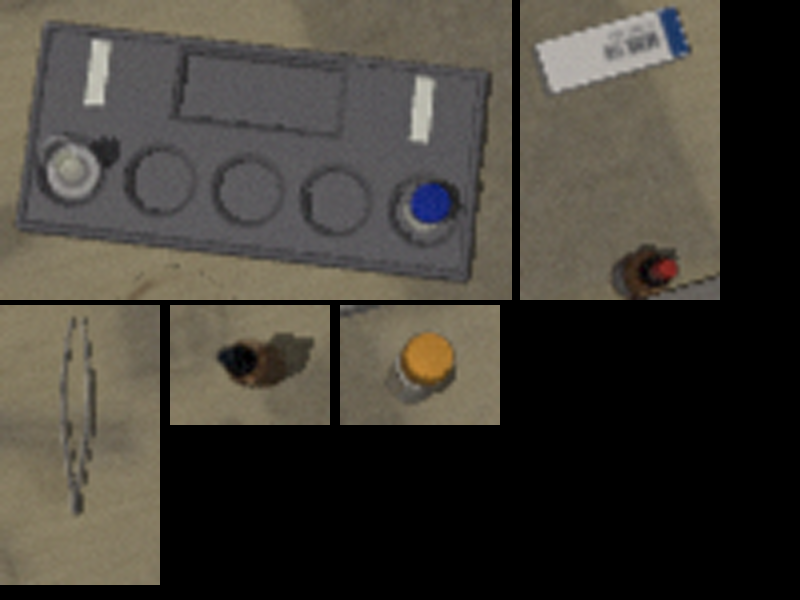

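```bash
python3 - <<'E'
from h import *
T=lambda x,y:(208+(x-1.5)/4,185+(y-1.5)/4)
# fit tray pose
loc=[(65,138),(65,-138),(-65,-138),(-65,138)]; px=[T(45,22),T(490,72),T(468,280),T(20,230)]; zs=[20]*4
loc+=[(-25,54),(-25,0),(-25,-54),(56,49),(56,-49),(16,-49),(16,49)]; px+=[T(162,181),T(249,190),T(337,201),T(183,53),T(347,72),T(340,135),T(173,118)]; zs+=[18]*7
W=np.array([at('top',p,z/1000)[:2] for p,z in zip(px,zs)]);L=np.array(loc)/1000
wm,lm=W.mean(0),L.mean(0);A=(L-lm).T@(W-wm);yaw=np.arctan2(A[0,1]-A[1,0],A[0,0]+A[1,1])
c,s=np.cos(yaw),np.sin(yaw);M=np.array([[c,-s],[s,c]]);t=wm-M@lm
print('tray',t.round(4),np.degrees(yaw).round(2),'res',((L@M.T+t-W)*1000).round(1).tolist())
for n,l in [('wL',(-25,54)),('w0',(-25,0)),('wR',(-25,-54)),('pocket',(36,0))]: print(n,(M@(np.array(l)/1000)+t).round(4))
for k,p,z in [('red',(392.2,256.7),.096),('black',(155,252.7),.096),('yel',(377,153),.059)]: print(k,at('top',p,z).round(4))
a,b=at('top',(355+(544-521.5)/4,190+68.5/4),.022),at('top',(355+(681-521.5)/4,190+30.5/4),.022); print('carton',((a+b)/2).round(4),np.degrees(np.arctan2(*(b-a)[1::-1])),np.linalg.norm(b-a))
a,b=at('top',(150+76.5/4,175+(318-306.5)/4),.005),at('top',(150+74.5/4,175+(515-306.5)/4),.005); print('tw',((a+b)/2).round(4),a,b,np.degrees(np.arctan2(*(b-a)[1::-1])),np.linalg.norm(b-a))
print(R.from_quat(get_obs()['orientation']).as_matrix().round(3))
im=cv2.imread('pics/scene0.png'); cv2.imwrite('pics/sz.png',cv2.resize(im[90:190,230:420],None,fx=4,fy=4,interpolation=cv2.INTER_CUBIC))
E
```

```text
tray [0.5247 0.1221] -7.68 res [[0.2, 0.8], [0.6, -0.1], [-1.5, -1.2], [-0.7, 2.8], [-0.4, 0.2], [-1.0, -0.5], [-0.3, -0.7], [0.3, -1.7], [1.3, 1.7], [0.6, 1.7], [1.0, -3.0]]
wL [0.5072 0.179 ]
w0 [0.5    0.1254]
wR [0.4928 0.0719]
pocket [0.5604 0.1173]
red [ 0.4309 -0.148   0.096 ]
black [0.4515 0.3837 0.096 ]
yel [ 0.6822 -0.1363  0.059 ]
carton [ 0.5679 -0.1396  0.022 ] -75.67358922112483 0.0879439789344385
tw [0.5824 0.3755 0.005 ] [0.64452979 0.37586568 0.005     ] [0.52022772 0.37511906 0.005     ] -179.65585646262764 0.12430431398368841
[[-0.924  0.382 -0.001]
 [ 0.382  0.924 -0.001]
 [ 0.    -0.002 -1.   ]]
```

View pics/sz.png

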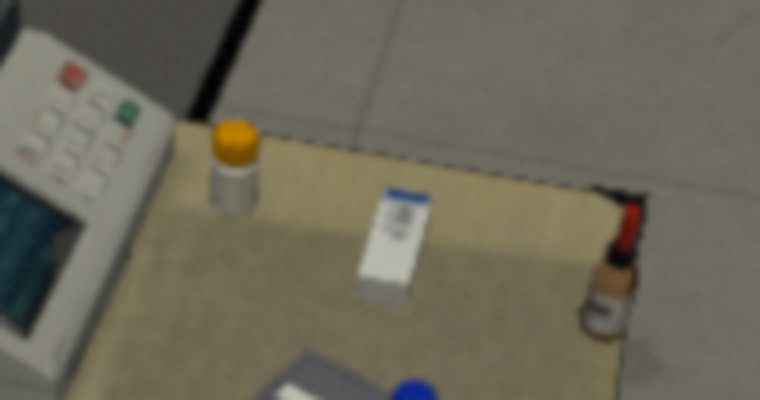

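The yellow bottle stands clear of the balance edge. The carton goes first, since it needs the most clearance, then the tweezers, then the bottles.

Emit:
move_arm --increments '[[[0,0,-6.65],[0.022,-0.04,0],1],[[0,0,-6.65],[0.022,-0.04,0],1],[[0,0,-6.65],[0.022,-0.04,0],1],[[0,0,-6.65],[0.022,-0.04,0],1],[[0,0,-6.65],[0.022,-0.04,0],1],[[0,0,-6.65],[0.022,-0.04,0],1],[[0,0,-6.65],[0.022,-0.04,0],1],[[0,0,-6.65],[0.022,-0.04,0],1]]' --force 30

```text
clock: 1.1
tcp_pos: [0.3864, 0.1869, 0.2311]
orientation: [0.615, 0.789, -0.0, -0.0]
force: [-0.3, 0.5, -0.5]
finger_gap: 0.0854
grasp_force: 0.0
```

Emit:
move_arm --increments '[[[0,0,0],[0.022,-0.04,-0.01],1],[[0,0,0],[0.022,-0.04,-0.01],1],[[0,0,0],[0.022,-0.04,-0.01],1],[[0,0,0],[0.022,-0.04,-0.01],1],[[0,0,0],[0.022,-0.04,-0.01],1],[[0,0,0],[0.022,-0.04,-0.01],1],[[0,0,0],[0.025,-0.04,-0.01],1],[[0,0,0],[0,-0.008,-0.01],1]]'

```text
clock: 2.1
tcp_pos: [0.5443, -0.1022, 0.1504]
orientation: [0.614, 0.789, 0.0, 0.0]
force: [-0.8, 0.8, -1.2]
finger_gap: 0.085
grasp_force: 0.0
```

Emit:
move_arm --increments '[[[0,0,0],[0,0,0],1],[[0,0,0],[0,0,0],1]]'

```text
clock: 2.35
tcp_pos: [0.5422, -0.0985, 0.1513]
orientation: [0.613, 0.79, -0.0, -0.001]
force: [-0.5, 0.4, 0.4]
finger_gap: 0.0858
grasp_force: 0.0
```

```bash
python3 - <<'E'
from h import *
o=get_obs(); im=cv2.cvtColor(camera('wrist'),cv2.COLOR_RGB2BGR); print(o['tcp_pos'],R.from_quat(o['orientation']).as_matrix().round(3).tolist(),o['q'].round(2))
cv2.imwrite('pics/w1.png',im)
print(proj('wrist',[.568,-.14,.022],o),proj('wrist',[.682,-.136,.059],o),at('top',(283,160),.01),at('top',(383,138),.01))
E
```

```text
[ 0.54224749 -0.09852904  0.1513478 ] [[-0.249, 0.969, -0.001], [0.969, 0.249, 0.001], [0.001, -0.001, -1.0]] [-0.31  0.4  -0.31  0.87  0.    1.01]
[296.5176056  246.00563478] [420.73130502 285.16785007] [0.68314191 0.08948158 0.01      ] [ 0.73507621 -0.1651615   0.01      ]
```

View pics/w1.png

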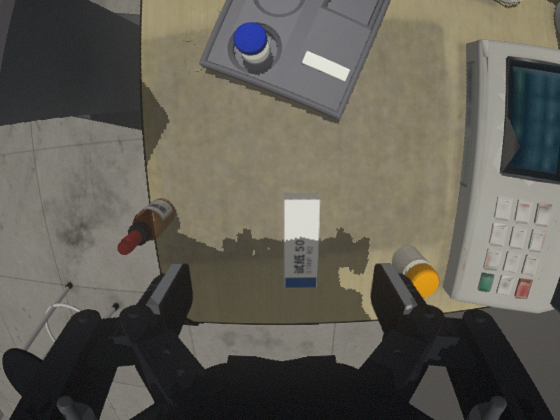

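The wrist view shows the carton's top face at corners (285,199), (320,199), (317,288), (287,288), already parallel to the tool. The yellow bottle is at (422,278), close to the right finger, and the red bulb is at (130,243).

```bash
python3 - <<'E'
from h import *
o=get_obs()
C=[at('wrist',p,.022,o) for p in [(285,199),(320,199),(317,288),(287,288)]]; m=np.mean(C,0); d=(C[2]+C[3]-C[0]-C[1])/2
print(m,np.linalg.norm(d),np.degrees(np.arctan2(d[1],d[0])), m-o['tcp_pos'], np.degrees(np.arctan2(.249,.969)))
print(at('wrist',(425,280),.059,o),at('wrist',(127,245),.096,o))
E
```

```text
[ 0.57383206 -0.13906788  0.022     ] 0.09026445898225906 -74.47122430857367 [ 0.03125904 -0.04056931 -0.12966897] 14.411265032757063
[ 0.68460323 -0.13033345  0.059     ] [ 0.43872344 -0.14065137  0.096     ]
```

Emit:
move_arm --increments '[[[0,0,0.5],[0.015,-0.02,-0.02],0.6],[[0,0,0],[0.015,-0.0205,-0.02],0.6],[[0,0,0],[0,0,-0.03],0.6],[[0,0,0],[0,0,-0.03],0.6],[[0,0,0],[0,0,-0.025],0.4],[[0,0,0],[0,0,-0.0133],0.4],[[0,0,0],[0,0,0],0.3]]'

```text
clock: 3.28
tcp_pos: [0.5726, -0.1394, 0.0127]
orientation: [0.609, 0.793, -0.0, -0.001]
force: [-0.6, -0.5, 1.0]
finger_gap: 0.0555
grasp_force: 0.0
```

Emit:
move_arm --increments '[[[0,0,0],[0,0,0],-1],[[0,0,0],[0,0,0],-1],[[0,0,0],[0,0,0],-1],[[0,0,0],[0,0,0],-1],[[0,0,0],[0,0,0],-1]]' --force 30

```text
clock: 3.9
tcp_pos: [0.5742, -0.1405, 0.0144]
orientation: [0.61, 0.793, 0.001, 0.001]
force: [-0.6, 0.7, 5.6]
finger_gap: 0.031
grasp_force: 30.7
```

Emit:
move_arm --increments '[[[0,0,0],[0,0,0.03],-1],[[0,0,0],[0,0,0.04],-1],[[0,0,-5.6],[-0.002,0.03,0.03],-1],[[0,0,-5.6],[-0.002,0.035,0.03],-1],[[0,0,-5.7],[-0.002,0.035,0.03],-1],[[0,0,-5.7],[-0.002,0.035,0],-1],[[0,0,0],[-0.002,0.035,0],-1],[[0,0,0],[-0.002,0.02,0],-1]]'

```text
clock: 4.9
tcp_pos: [0.5607, 0.0512, 0.1733]
orientation: [0.753, 0.658, 0.0, 0.0]
force: [0.3, 0.8, -0.3]
finger_gap: 0.0309
grasp_force: 30.1
```

Emit:
move_arm --increments '[[[0,0,0],[0,0,0],-1],[[0,0,0],[0,0,0],-1]]'

```text
clock: 5.15
tcp_pos: [0.5611, 0.0491, 0.1729]
orientation: [0.753, 0.657, -0.0, 0.0]
force: [-0.5, 0.6, -0.2]
finger_gap: 0.031
grasp_force: 30.1
```

```bash
python3 - <<'E'
from h import *
o=get_obs(); im=cv2.cvtColor(camera('wrist'),cv2.COLOR_RGB2BGR); m=R.from_quat(o['orientation']).as_matrix();print(o['tcp_pos'],np.degrees(np.arctan2(m[1,1],m[0,1])),o['finger_gap'],o['grasp_force'])
cv2.imwrite('pics/w2.png',cv2.resize(im,(784,588),interpolation=cv2.INTER_CUBIC))
E
```

```text
[0.56111377 0.04905518 0.17289733] -7.787649652851307 0.03103654370307893 30.05401611328125
```

View pics/w2.png

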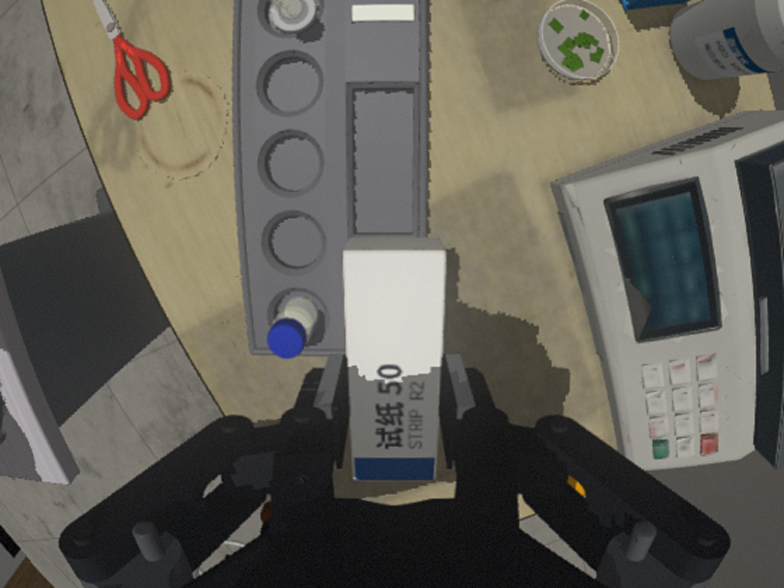

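The carton is held level with top corners at (343,250), (446,250), (437,480), (355,480) at 1.4x scale. The well mouths are at (290,83), (291,162), (294,241), and the pocket mouth edges run x 347 to 416 with the far edge at y 82.

```bash
python3 - <<'E'
from h import *
o=get_obs(); s=1.4; m=R.from_quat(o['orientation']).as_matrix()
C=np.array([at('wrist',(x/s,y/s),o['tcp_pos'][2]+.0076,o) for x,y in [(343,250),(446,250),(437,480),(355,480)]])
print('carton in tool',((C.mean(0)-o['tcp_pos'])@m).round(4),'size',np.linalg.norm(C[0]-C[1]),np.linalg.norm(C[0]-C[3]))
W=[at('wrist',(x/s,y/s),.018,o) for x,y in [(290,83),(291,162),(294,241)]]
for w in W: print(w.round(4))
d=W[0]-W[2]; print('len',np.linalg.norm(d),'yaw',np.degrees(np.arctan2(d[1],d[0]))-90)
for p in [(347,84),(416,84),(348,160),(416,160),(431,160),(349,230),(414,230)]: print(p,at('wrist',(p[0]/s,p[1]/s),.018,o).round(4))
for p,l in []: pass
yaw=np.radians(-7.68);M=np.array([[np.cos(yaw),-np.sin(yaw)],[np.sin(yaw),np.cos(yaw)]])
t=np.mean(W,0)[:2]-M@[-.025,0]; print('tray',t,'pocket',t+M@[.036,0])
E
```

```text
carton in tool [ 0.002   0.0014 -0.0076] size 0.03138907011593658 0.08957210305739334
[0.512  0.1804 0.018 ]
[0.5048 0.1281 0.018 ]
[0.4976 0.0752 0.018 ]
len 0.10618673039527816 yaw -7.8299515752173505
(347, 84) [0.5488 0.1728 0.018 ]
(416, 84) [0.5925 0.1665 0.018 ]
(348, 160) [0.5423 0.1231 0.018 ]
(416, 160) [0.5858 0.1169 0.018 ]
(431, 160) [0.5955 0.1157 0.018 ]
(349, 230) [0.5359 0.0771 0.018 ]
(414, 230) [0.5786 0.0712 0.018 ]
tray [0.52958399 0.12457518] pocket [0.56526107 0.11976413]
```

Emit:
move_arm --increments '[[[0,0,0],[0.0015,0.035,-0.02],-1],[[0,0,0],[0.0015,0.0325,-0.03],-1],[[0,0,0],[0,0,-0.035],-1],[[0,0,0],[0,0,-0.03],-1],[[0,0,0],[0,0,-0.02],-1],[[0,0,0],[0,0,-0.009],-1],[[0,0,0],[0,0,0],-1]]'

```text
clock: 6.08
tcp_pos: [0.5639, 0.1166, 0.0287]
orientation: [0.754, 0.657, -0.0, -0.0]
force: [0.6, -0.1, -0.6]
finger_gap: 0.0306
grasp_force: 30.0
```

```bash
python3 - <<'E'
from h import *
o=get_obs(); im=cv2.cvtColor(camera('wrist'),cv2.COLOR_RGB2BGR); m=R.from_quat(o['orientation']).as_matrix();print(o['tcp_pos'],np.degrees(np.arctan2(m[1,1],m[0,1])),o['force'])
cv2.imwrite('pics/w3.png',cv2.resize(im[120:400,130:430],(800,746))[:600])
E
```

```text
[0.56391268 0.11664909 0.02865756] -7.808912738173838 [ 0.57655007 -0.05261813 -0.610082  ]
```

View pics/w3.png

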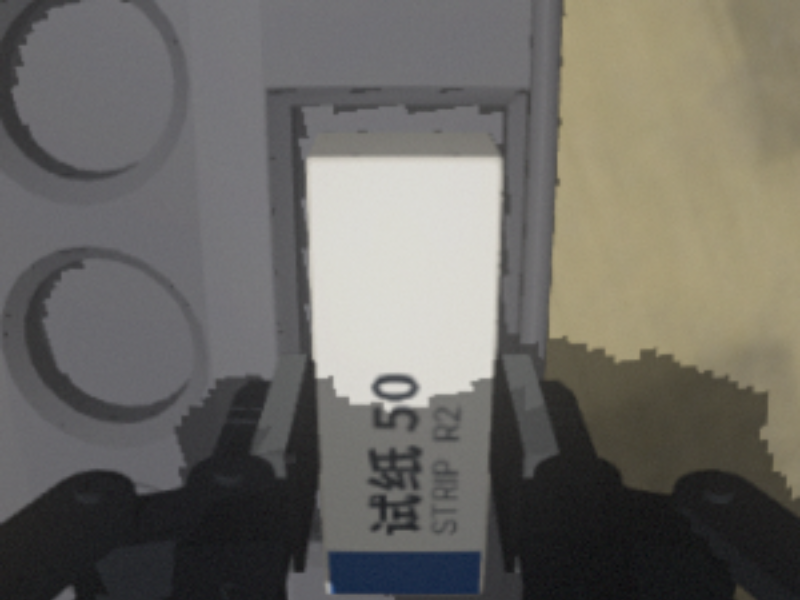

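The carton (306–502) sits centred between the pocket sides (270–530) and its far end at about y 140 is inside the pocket. Lowering.

Emit:
move_arm --increments '[[[0,0,0],[0,0,-0.004],-1],[[0,0,0],[0,0,-0.003],-1],[[0,0,0],[0,0,-0.001],-1],[[0,0,0],[0,0,0],-1]]'

```text
clock: 6.62
tcp_pos: [0.564, 0.1174, 0.021]
orientation: [0.753, 0.658, -0.0, -0.0]
force: [0.1, -0.8, -0.5]
finger_gap: 0.031
grasp_force: 30.0
```

Emit:
move_arm --increments '[[[0,0,0],[0,0,-0.001],-1],[[0,0,0],[0,0,0],-1]]'

```text
clock: 6.88
tcp_pos: [0.5642, 0.1174, 0.0204]
orientation: [0.753, 0.658, 0.0, 0.0]
force: [-0.6, -0.2, 3.6]
finger_gap: 0.0313
grasp_force: 30.5
```

Emit:
move_arm --increments '[[[0,0,0],[0,0,0],-0.1],[[0,0,0],[0,0,0],0.0],[[0,0,0],[0,0,0.002],0.1],[[0,0,0],[0,0,0.02],0.1],[[0,0,0],[0,0,0.05],0.1],[[0,0,9],[0,0.02,0.05],0.1],[[0,0,9],[0.008,0.035,0.01],0.1],[[0,0,9],[0.01,0.035,0],0.1]]'

```text
clock: 7.88
tcp_pos: [0.5833, 0.2083, 0.1541]
orientation: [0.577, 0.817, 0.001, 0.001]
force: [0.9, -0.4, -1.0]
finger_gap: 0.0468
grasp_force: 0.0
```

Emit:
move_arm --increments '[[[0,0,9],[0.01,0.035,0],0.1],[[0,0,9],[0.01,0.035,0],0.1],[[0,0,9],[0.01,0.035,0],0.1],[[0,0,9],[0.01,0.035,0],0.1],[[0,0,9],[0.008,0.03,0],0.1],[[0,0,9],[0,0,0],0.1],[[0,0,9],[0,0,0],0.1],[[0,0,7.8],[0,0,0],0.1]]'

```text
clock: 8.88
tcp_pos: [0.6298, 0.3774, 0.1516]
orientation: [-0.003, 1.0, -0.0, -0.0]
force: [0.3, -0.6, 0.4]
finger_gap: 0.0468
grasp_force: 0.0
```

Emit:
move_arm --increments '[[[0,0,0],[0,0,0],0],[[0,0,0],[0,0,0],0]]'

```text
clock: 9.12
tcp_pos: [0.63, 0.3773, 0.1519]
orientation: [0.001, 1.0, -0.0, -0.0]
force: [-0.4, 0.1, 0.2]
finger_gap: 0.0424
grasp_force: 0.0
```

```bash
python3 - <<'E'
from h import *
o=get_obs(); im=cv2.cvtColor(camera('wrist'),cv2.COLOR_RGB2BGR); m=R.from_quat(o['orientation']).as_matrix();print(o['tcp_pos'],np.degrees(np.arctan2(m[1,1],m[0,1])),o['q'].round(2))
cv2.imwrite('pics/w4.png',cv2.resize(im,(784,588),interpolation=cv2.INTER_CUBIC))
E
```

```text
[0.62998337 0.37725326 0.15189226] 89.93737994663555 [ 0.44  0.73  0.27  1.12 -0.    0.44]
```

View pics/w4.png

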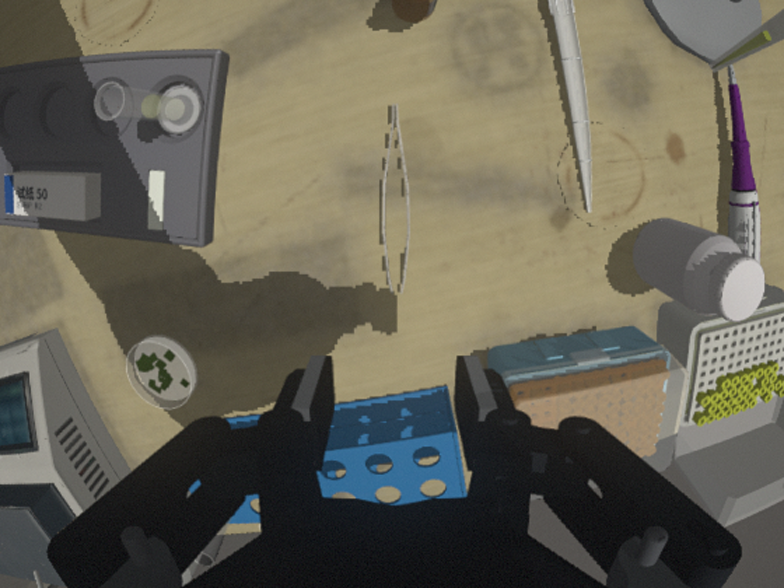

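The tweezers run from (393,106) to (401,291) and are widest (381–408) near row 205. The carton lies flat in the pocket.

```bash
python3 - <<'E'
from h import *
o=get_obs(); s=1.4
a,b=[at('wrist',(x/s,y/s),.005,o) for x,y in [(393,105),(400.5,292)]]
d=b-a; print(a,b,(a+b)/2,np.linalg.norm(d),np.degrees(np.arctan2(d[1],d[0])))
for p in [(381,205),(408,205)]: print(at('wrist',(p[0]/s,p[1]/s),.007,o))
E
```

```text
[0.52453126 0.37661216 0.005     ] [0.6466008 0.3815491 0.005    ] [0.58556603 0.37908063 0.005     ] 0.1221693402941452 2.315992238854792
[0.58816793 0.36898919 0.007     ]
[0.58817052 0.38607638 0.007     ]
```

Emit:
move_arm --increments '[[[0,0,2],[-0.022,0.0005,-0.02],0],[[0,0,0],[-0.022,0.0005,-0.03],0],[[0,0,0],[0,0,-0.035],0],[[0,0,0],[0,0,-0.035],0],[[0,0,0],[0,0,-0.02],0],[[0,0,0],[0,0,-0.007],0],[[0,0,0],[0,0,0],0]]'

```text
clock: 10.05
tcp_pos: [0.5864, 0.3785, 0.0054]
orientation: [-0.018, 1.0, 0.0, 0.0]
force: [-0.9, -0.0, -0.5]
finger_gap: 0.0426
grasp_force: 0.0
```

Emit:
move_arm --increments '[[[0,0,0],[0,0,-0.002],-0.3],[[0,0,0],[0,0,0],-1],[[0,0,0],[0,0,0],-1],[[0,0,0],[0,0,0],-1],[[0,0,0],[0,0,0],-1]]' --force 25

```text
clock: 10.68
tcp_pos: [0.5867, 0.3788, 0.0041]
orientation: [-0.018, 1.0, 0.0, 0.001]
force: [-0.3, 0.2, 6.3]
finger_gap: 0.0153
grasp_force: 24.9
```

Emit:
move_arm --increments '[[[0,0,0],[0,0,0.02],-1],[[0,0,0],[0,0,0.04],-1],[[0,0,8],[0,-0.01,0.05],-1],[[0,0,9],[-0.004,-0.03,0.03],-1],[[0,0,9],[-0.004,-0.03,0],-1],[[0,0,9],[-0.005,-0.03,0],-1],[[0,0,9],[-0.005,-0.03,0],-1],[[0,0,9],[-0.005,-0.03,0],-1]]'

```text
clock: 11.68
tcp_pos: [0.5627, 0.2173, 0.144]
orientation: [-0.464, 0.886, -0.0, 0.0]
force: [0.2, 0.0, 1.2]
finger_gap: 0.0154
grasp_force: 24.4
```

Emit:
move_arm --increments '[[[0,0,9],[0,0,0],-1],[[0,0,9],[0,0,0],-1],[[0,0,9.4],[0,0,0],-1],[[0,0,0],[0,0,0],-1],[[0,0,0],[0,0,0],-1]]'

```text
clock: 12.3
tcp_pos: [0.563, 0.2184, 0.1434]
orientation: [-0.658, 0.753, -0.0, 0.0]
force: [0.8, 0.2, -0.4]
finger_gap: 0.0152
grasp_force: 24.4
```

```bash
python3 - <<'E'
from h import *
o=get_obs(); im=cv2.cvtColor(camera('wrist'),cv2.COLOR_RGB2BGR); m=R.from_quat(o['orientation']).as_matrix();print(o['tcp_pos'],np.degrees(np.arctan2(m[1,1],m[0,1])),o['q'].round(2))
cv2.imwrite('pics/w5.png',cv2.resize(im,(784,588),interpolation=cv2.INTER_CUBIC))
E
```

```text
[0.56302323 0.21838291 0.14344602] 172.32546404927947 [ 0.25  0.49 -0.17  0.91 -0.   -1.19]
```

View pics/w5.png

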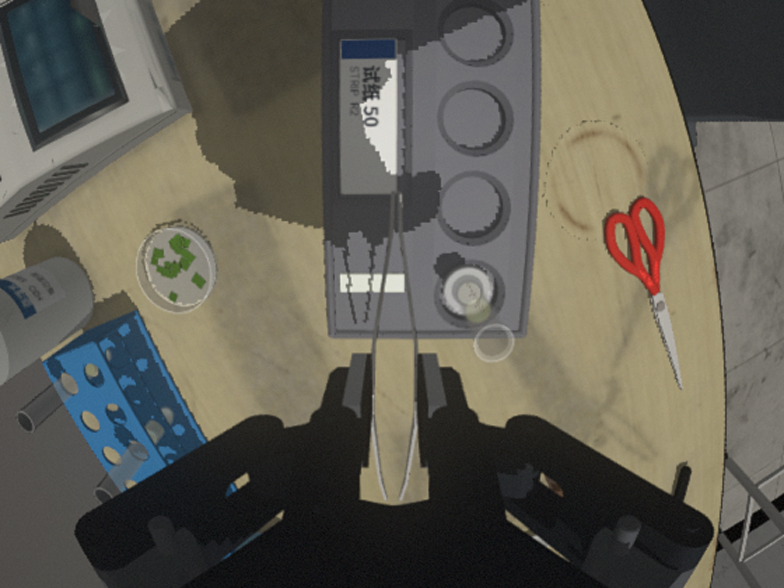

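The tweezers are held straight from (395,193) to (393,498), and the carton top has corners (340,40), (398,40), (400,192), (340,192). Working out the shift.

```bash
python3 - <<'E'
from h import *
o=get_obs(); s=1.4; m=R.from_quat(o['orientation']).as_matrix()
C=np.array([at('wrist',(x/s,y/s),.028,o) for x,y in [(340,40),(398,40),(400,192),(340,192)]])
d=(C[0]+C[1]-C[2]-C[3])/2; print('carton',C.mean(0),np.linalg.norm(d),np.linalg.norm(C[0]-C[1]),np.degrees(np.arctan2(-d[0],d[1])))
a,b=[at('wrist',(x/s,y/s),o['tcp_pos'][2],o) for x,y in [(395,193),(393,499)]]
print('tw',(a+b)/2-o['tcp_pos'],np.linalg.norm(a-b),'yaw',np.degrees(np.arctan2(*(a-b)[1::-1])))
for p in [(476,35),(475,119),(473,205)]: print(at('wrist',(p[0]/s,p[1]/s),.018,o).round(4))
E
```

```text
carton [0.56436412 0.11962446 0.028     ] 0.08768303662657798 0.032336596736912915 172.58406571232243
tw [ 0.00049132 -0.00210228  0.        ] 0.12368920515570278 yaw -97.9564785745539
[0.4966 0.0775 0.018 ]
[0.5041 0.1285 0.018 ]
[0.511  0.1793 0.018 ]
```

Emit:
move_arm --increments '[[[0,0,0],[0,-0.035,-0.005],-1],[[0,0,0],[0.001,-0.035,-0.01],-1],[[0,0,0],[0,-0.027,-0.02],-1],[[0,0,0],[0,0,-0.03],-1],[[0,0,0],[0,0,-0.025],-1],[[0,0,0],[0,0,-0.013],-1],[[0,0,0],[0,0,0],-1],[[0,0,0],[0,0,0],-1]]'

```text
clock: 13.35
tcp_pos: [0.5648, 0.1216, 0.0409]
orientation: [-0.659, 0.752, -0.0, 0.001]
force: [0.6, 0.8, -0.0]
finger_gap: 0.0152
grasp_force: 24.4
```

Emit:
move_arm --increments '[[[0,0,0],[0,0,-0.005],-1],[[0,0,0],[0,0,-0.003],-1],[[0,0,0],[0,0,-0.0005],-1],[[0,0,0],[0,0,0],-1]]'

```text
clock: 13.85
tcp_pos: [0.5643, 0.1214, 0.0321]
orientation: [-0.659, 0.752, -0.0, 0.0]
force: [-1.9, -0.6, 4.0]
finger_gap: 0.0152
grasp_force: 24.9
```

Emit:
move_arm --increments '[[[0,0,0],[0,0,0],-0.45],[[0,0,0],[0,0,0],-0.3],[[0,0,0],[0,0,0],-0.25],[[0,0,0],[0,0,0.005],-0.25],[[0,0,0],[0,0,0.02],-0.25],[[0,0,0],[0,0,0.045],0],[[0,0,0],[0,0,0.045],0.5],[[0,0,0],[-0.01,0.03,0.013],1]]'

```text
clock: 14.85
tcp_pos: [0.5568, 0.1506, 0.1633]
orientation: [-0.658, 0.753, -0.002, 0.003]
force: [0.1, 1.4, -0.7]
finger_gap: 0.0774
grasp_force: 0.0
```

Emit:
move_arm --increments '[[[0,0,0],[-0.012,0.035,0],1],[[0,0,0],[-0.012,0.035,0],1],[[0,0,0],[-0.012,0.035,0],1],[[0,0,0],[-0.012,0.035,0],1],[[0,0,0],[-0.012,0.035,0],1],[[0,0,0],[-0.012,0.035,0],1],[[0,0,0],[-0.012,0.035,0],1],[[0,0,0],[-0.012,0.034,0],1]]'

```text
clock: 15.85
tcp_pos: [0.4575, 0.4315, 0.1598]
orientation: [-0.659, 0.752, -0.0, 0.0]
force: [0.6, -0.4, -0.1]
finger_gap: 0.0853
grasp_force: 0.0
```

Emit:
move_arm --increments '[[[0,0,0],[0,0,0],1],[[0,0,0],[0,0,0],1]]'

```text
clock: 16.1
tcp_pos: [0.458, 0.4299, 0.1595]
orientation: [-0.659, 0.752, -0.0, -0.0]
force: [0.2, -0.2, 0.0]
finger_gap: 0.0856
grasp_force: 0.0
```

```bash
python3 - <<'E'
from h import *
o=get_obs(); im=cv2.cvtColor(camera('wrist'),cv2.COLOR_RGB2BGR); m=R.from_quat(o['orientation']).as_matrix();print(o['tcp_pos'],np.degrees(np.arctan2(m[1,1],m[0,1])),o['q'].round(2))
cv2.imwrite('pics/w6.png',cv2.resize(im,(784,588),interpolation=cv2.INTER_CUBIC))
E
```

```text
[0.45798052 0.42990153 0.15947034] 172.45924132155469 [ 0.64  0.52 -0.08  0.97 -0.   -0.8 ]
```

View pics/w6.png

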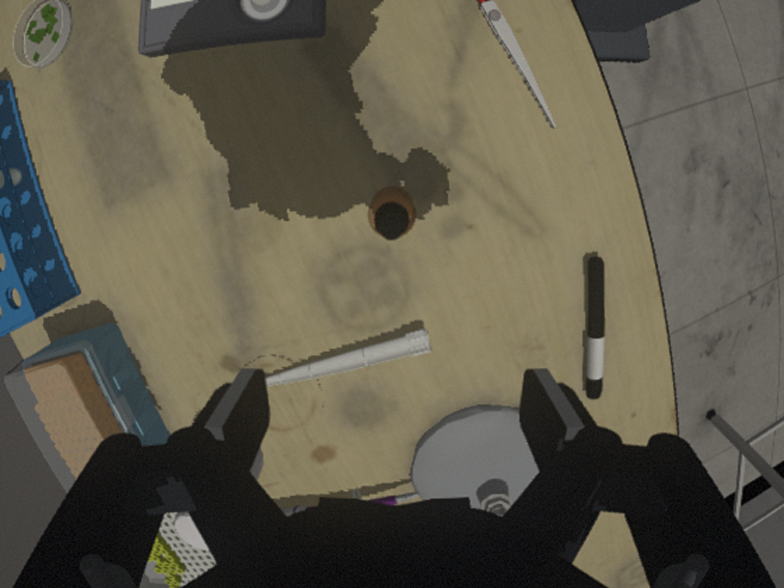

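The black bulb top is at about (391,223) and its body centre at (391,212).

```bash
python3 - <<'E'
from h import *
o=get_obs(); s=1.4
print(at('wrist',(391/s,223/s),.094,o),at('wrist',(391/s,212/s),.056,o)) 
E
```

```text
[0.45450522 0.38577116 0.094     ] [0.45472116 0.38571635 0.056     ]
```

Emit:
move_arm --increments '[[[0,0,0],[-0.002,-0.024,0],1],[[0,0,0],[-0.0014,-0.02,0],1],[[0,0,0],[0,0,0],1],[[0,0,0],[0,0,-0.03],1],[[0,0,0],[0,0,-0.035],1],[[0,0,0],[0,0,-0.035],0.7],[[0,0,0],[0,0,-0.02],0.4],[[0,0,0],[0,0,-0.01],0.3]]'

```text
clock: 17.15
tcp_pos: [0.4544, 0.3861, 0.0283]
orientation: [-0.659, 0.752, 0.0, -0.001]
force: [0.2, 0.8, -0.1]
finger_gap: 0.0556
grasp_force: 0.0
```

Emit:
move_arm --increments '[[[0,0,0],[0,0,0],0.2],[[0,0,0],[0,0,0],-1],[[0,0,0],[0,0,0],-1],[[0,0,0],[0,0,0],-1],[[0,0,0],[0,0,0],-1]]' --force 30

```text
clock: 17.77
tcp_pos: [0.4554, 0.3869, 0.0305]
orientation: [-0.659, 0.752, -0.0, 0.001]
force: [-0.3, 0.0, 5.3]
finger_gap: 0.0264
grasp_force: 30.1
```

Emit:
move_arm --increments '[[[0,0,0],[0,0,0.03],-1],[[0,0,0],[0,0,0.045],-1],[[0,0,0],[0,0,0.045],-1],[[0,0,0],[0.0095,-0.034,0],-1],[[0,0,0],[0.0095,-0.035,0],-1],[[0,0,0],[0.0095,-0.035,0],-1],[[0,0,0],[0.0095,-0.035,0],-1],[[0,0,0],[0.0095,-0.035,0],-1]]'

```text
clock: 18.77
tcp_pos: [0.5019, 0.2111, 0.1493]
orientation: [-0.659, 0.752, 0.0, -0.0]
force: [0.7, 0.4, -1.1]
finger_gap: 0.0267
grasp_force: 29.7
```

Emit:
move_arm --increments '[[[0,0,0],[0.009,-0.0306,0],-1],[[0,0,0],[0,0,0],-1],[[0,0,0],[0,0,-0.035],-1],[[0,0,0],[0,0,-0.035],-1],[[0,0,0],[0,0,-0.02],-1],[[0,0,0],[0,0,-0.006],-1],[[0,0,0],[0,0,0],-1]]'

```text
clock: 19.65
tcp_pos: [0.5109, 0.1822, 0.0535]
orientation: [-0.659, 0.752, 0.0, -0.0]
force: [0.7, -0.0, -0.1]
finger_gap: 0.027
grasp_force: 29.7
```

```bash
python3 - <<'E'
from h import *
o=get_obs(); im=cv2.cvtColor(camera('wrist'),cv2.COLOR_RGB2BGR); print(o['tcp_pos'],o['force'])
cv2.imwrite('pics/w7.png',cv2.resize(im,(784,588),interpolation=cv2.INTER_CUBIC))
E
```

```text
[0.51091209 0.18222026 0.05350659] [ 0.67540093 -0.02456873 -0.1492812 ]
```

View pics/w7.png

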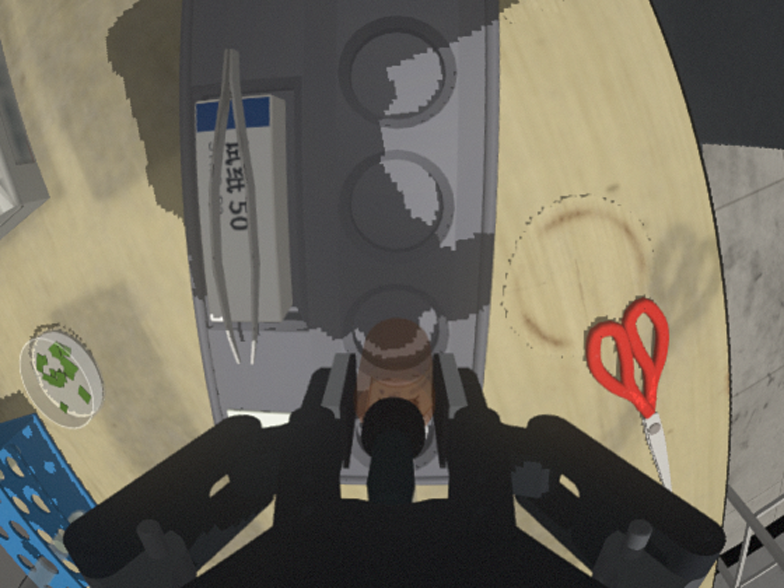

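The tweezers lie on the carton. The black dropper is over its well, and the free wells are at (398,202) and (398,72).

```bash
python3 - <<'E'
from h import *
o=get_obs(); s=1.4
for p in [(398,202),(398,72)]: print(at('wrist',(p[0]/s,p[1]/s),.018,o))
print(proj('wrist',[.5115,.1815,.018],o)*s, proj('wrist',[.5108-.0018,.1816-.0139,.0235],o)*s,proj('wrist',[.5115-.003,.1815-.0228,.018],o)*s)
E
```

```text
[0.50319869 0.12590906 0.018     ]
[0.49652508 0.07490011 0.018     ]
[395.37410939 334.62745543] [397.13006352 308.11865872] [395.43793311 282.92325849]
```

Emit:
move_arm --increments '[[[0,0,0],[0,0,-0.005],-1],[[0,0,0],[0,0,-0.005],-1],[[0,0,0],[0,0,-0.004],-1],[[0,0,0],[0,0,-0.002],-1],[[0,0,0],[0,0,0],-1]]'

```text
clock: 20.32
tcp_pos: [0.5109, 0.1817, 0.0373]
orientation: [-0.659, 0.752, 0.0, -0.0]
force: [0.8, -0.5, 0.3]
finger_gap: 0.0268
grasp_force: 29.7
```

Emit:
move_arm --increments '[[[0,0,0],[0,0,-0.001],-1],[[0,0,0],[0,0,-0.0005],-1],[[0,0,0],[0,0,0],-1]]'

```text
clock: 20.7
tcp_pos: [0.5113, 0.1818, 0.0365]
orientation: [-0.659, 0.752, -0.0, 0.0]
force: [-0.4, 0.7, 5.0]
finger_gap: 0.0268
grasp_force: 30.2
```

Emit:
move_arm --increments '[[[0,0,0],[0,0,0],-0.2],[[0,0,0],[0,0,0],-0.05],[[0,0,0],[0,0,0],0.05],[[0,0,0],[0,0,0.01],0.05],[[0,0,0],[0,0,0.03],0.05],[[0,0,0],[0,0,0.045],0.05],[[0,0,0],[0,0,0.04],0.5],[[0,0,0],[-0.006,-0.03,0],1]]'

```text
clock: 21.7
tcp_pos: [0.5082, 0.1531, 0.1653]
orientation: [-0.66, 0.751, -0.002, 0.004]
force: [-0.2, -0.0, 0.3]
finger_gap: 0.0786
grasp_force: 0.0
```

Emit:
move_arm --increments '[[[0,0,0],[-0.008,-0.03,0],1],[[0,0,0],[-0.009,-0.035,0],1],[[0,0,0],[-0.01,-0.035,0],1],[[0,0,0],[-0.01,-0.035,0],1],[[0,0,0],[-0.01,-0.035,0],1],[[0,0,0],[-0.01,-0.035,0],1],[[0,0,0],[-0.01,-0.035,0],1],[[0,0,0],[0,-0.007,0],1]]'

```text
clock: 22.7
tcp_pos: [0.4378, -0.0968, 0.1617]
orientation: [-0.658, 0.753, -0.0, 0.0]
force: [-0.4, 0.7, 0.2]
finger_gap: 0.0858
grasp_force: 0.0
```

Emit:
move_arm --increments '[[[0,0,0],[0,0,0],1],[[0,0,0],[0,0,0],1]]'

```text
clock: 22.95
tcp_pos: [0.4383, -0.0945, 0.1611]
orientation: [-0.659, 0.752, 0.0, 0.0]
force: [0.2, -0.6, -0.7]
finger_gap: 0.0851
grasp_force: 0.0
```

```bash
python3 - <<'E'
from h import *
o=get_obs(); im=cv2.cvtColor(camera('wrist'),cv2.COLOR_RGB2BGR); m=R.from_quat(o['orientation']).as_matrix();print(o['tcp_pos'],np.degrees(np.arctan2(m[1,1],m[0,1])),o['q'].round(2))
cv2.imwrite('pics/w8.png',cv2.resize(im,(784,588),interpolation=cv2.INTER_CUBIC))
E
```

```text
[ 0.43829715 -0.09446739  0.16110043] 172.5194939091653 [-0.38  0.21 -0.55  0.81  0.   -1.82]
```

View pics/w8.png

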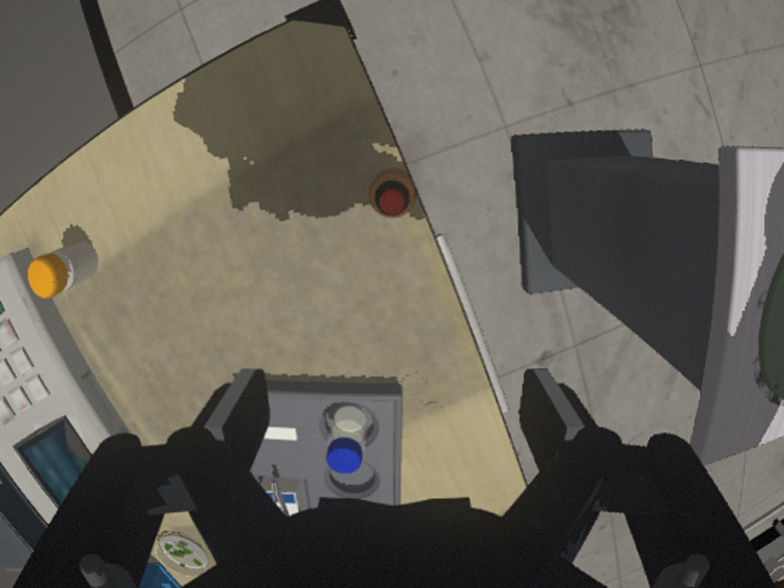

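The red bulb top is at (392,203) and its body centre at (392,193).

```bash
python3 - <<'E'
from h import *
o=get_obs(); s=1.4
print(at('wrist',(392/s,203/s),.094,o),at('wrist',(392/s,193/s),.056,o)) 
print(at('wrist',(46/s,276/s),.059,o))
E
```

```text
[ 0.43299748 -0.14709229  0.094     ] [ 0.43299021 -0.14821835  0.056     ]
[ 0.67865473 -0.13597832  0.059     ]
```

Emit:
move_arm --increments '[[[0,0,0],[-0.0028,-0.027,0],1],[[0,0,0],[-0.0025,-0.0263,0],1],[[0,0,0],[0,0,0],1],[[0,0,0],[0,0,-0.03],1],[[0,0,0],[0,0,-0.035],1],[[0,0,0],[0,0,-0.035],0.7],[[0,0,0],[0,0,-0.021],0.4],[[0,0,0],[0,0,-0.01],0.3]]'

```text
clock: 24.0
tcp_pos: [0.4322, -0.1469, 0.0289]
orientation: [-0.66, 0.752, 0.001, -0.0]
force: [-0.3, -0.2, 0.4]
finger_gap: 0.0556
grasp_force: 0.0
```

Emit:
move_arm --increments '[[[0,0,0],[0,0,0],0.2],[[0,0,0],[0,0,0],-1],[[0,0,0],[0,0,0],-1],[[0,0,0],[0,0,0],-1],[[0,0,0],[0,0,0],-1]]' --force 30

```text
clock: 24.62
tcp_pos: [0.4336, -0.1488, 0.0308]
orientation: [-0.659, 0.752, -0.001, 0.0]
force: [-0.8, 1.1, 6.2]
finger_gap: 0.0267
grasp_force: 29.9
```

Emit:
move_arm --increments '[[[0,0,0],[0,0,0.03],-1],[[0,0,0],[0,0,0.045],-1],[[0,0,0],[0,0,0.045],-1],[[0,0,0],[0.009,0.031,0],-1],[[0,0,0],[0.009,0.032,0],-1],[[0,0,0],[0.009,0.032,0],-1],[[0,0,0],[0.009,0.032,0],-1],[[0,0,0],[0.009,0.032,0],-1]]'

```text
clock: 25.62
tcp_pos: [0.4779, 0.0114, 0.15]
orientation: [-0.659, 0.752, -0.0, -0.0]
force: [0.7, -0.6, -0.5]
finger_gap: 0.0269
grasp_force: 29.8
```

Emit:
move_arm --increments '[[[0,0,0],[0.009,0.032,0],-1],[[0,0,0],[0.0095,0.0317,0],-1],[[0,0,0],[0,0,0],-1],[[0,0,0],[0,0,-0.035],-1],[[0,0,0],[0,0,-0.035],-1],[[0,0,0],[0,0,-0.02],-1],[[0,0,0],[0,0,-0.006],-1],[[0,0,0],[0,0,0],-1]]'

```text
clock: 26.62
tcp_pos: [0.4962, 0.0737, 0.0541]
orientation: [-0.659, 0.752, 0.0, -0.0]
force: [-0.7, 0.6, -0.6]
finger_gap: 0.0264
grasp_force: 29.8
```

Emit:
move_arm --increments '[[[0,0,0],[0.0005,0.001,-0.005],-1],[[0,0,0],[0,0,-0.005],-1],[[0,0,0],[0,0,-0.004],-1],[[0,0,0],[0,0,-0.002],-1],[[0,0,0],[0,0,0],-1]]'

```text
clock: 27.25
tcp_pos: [0.4967, 0.0752, 0.0378]
orientation: [-0.659, 0.752, 0.0, -0.0]
force: [0.2, -0.2, -0.9]
finger_gap: 0.0265
grasp_force: 29.8
```

Emit:
move_arm --increments '[[[0,0,0],[0,0,-0.001],-1],[[0,0,0],[0,0,-0.0008],-1],[[0,0,0],[0,0,0],-1]]'

```text
clock: 27.62
tcp_pos: [0.497, 0.0752, 0.0368]
orientation: [-0.659, 0.752, -0.0, 0.0]
force: [-1.2, 0.1, 5.6]
finger_gap: 0.0263
grasp_force: 30.5
```

Emit:
move_arm --increments '[[[0,0,0],[0,0,0],-0.2],[[0,0,0],[0,0,0],-0.05],[[0,0,0],[0,0,0],0.05],[[0,0,0],[0,0,0.01],0.05],[[0,0,0],[0,0,0.03],0.05],[[0,0,0],[0,0,0.045],0.05],[[0,0,0],[0,0,0.04],0.5],[[0,0,-9],[0.01,-0.03,0.01],1]]'

```text
clock: 28.62
tcp_pos: [0.5082, 0.0461, 0.1748]
orientation: [-0.598, 0.802, -0.001, 0.002]
force: [0.2, -0.2, -0.5]
finger_gap: 0.0787
grasp_force: 0.0
```

Emit:
move_arm --increments '[[[0,0,-9],[0.028,-0.028,0],1],[[0,0,-9],[0.028,-0.028,0],1],[[0,0,-9],[0.028,-0.028,0],1],[[0,0,-9],[0.028,-0.026,0],1],[[0,0,-9],[0.028,-0.025,0],1],[[0,0,-9],[0.028,-0.025,0],1],[[0,0,-7.8],[0.026,-0.02,0],1],[[0,0,0],[0.005,0,0],1]]'

```text
clock: 29.62
tcp_pos: [0.7067, -0.1364, 0.1711]
orientation: [-0.101, 0.995, -0.0, 0.0]
force: [0.5, 1.1, 0.4]
finger_gap: 0.0855
grasp_force: 0.0
```

Emit:
move_arm --increments '[[[0,0,0],[0,0,0],1],[[0,0,0],[0,0,0],1]]'

```text
clock: 29.88
tcp_pos: [0.705, -0.1339, 0.1714]
orientation: [-0.102, 0.995, 0.0, -0.0]
force: [0.2, 0.2, 0.6]
finger_gap: 0.0854
grasp_force: 0.0
```

```bash
python3 - <<'E'
from h import *
o=get_obs(); im=cv2.cvtColor(camera('wrist'),cv2.COLOR_RGB2BGR); m=R.from_quat(o['orientation']).as_matrix();print(o['tcp_pos'],np.degrees(np.arctan2(m[1,1],m[0,1])),o['q'].round(2))
cv2.imwrite('pics/w9.png',cv2.resize(im,(784,588),interpolation=cv2.INTER_CUBIC))
E
```

```text
[ 0.70503076 -0.1338539   0.17142969] 101.741460070275 [-0.29  0.68  0.24  1.13  0.   -0.5 ]
```

View pics/w9.png

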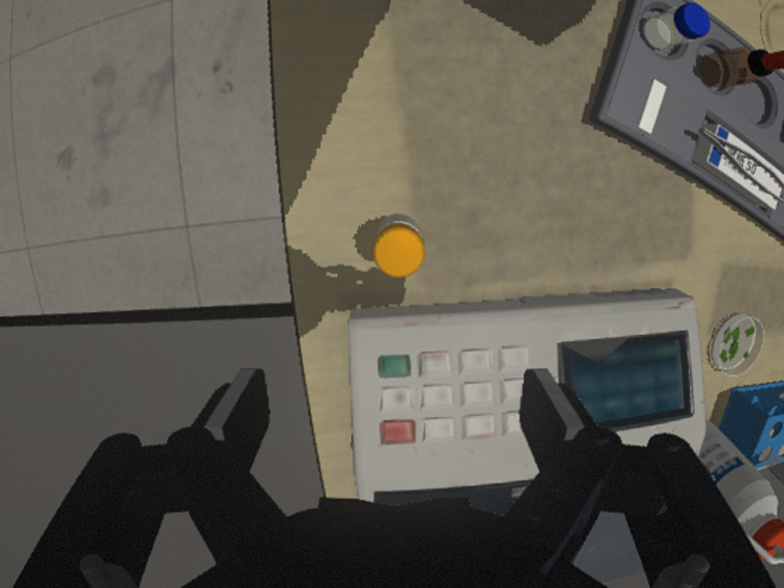

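The red dropper stands in its well. The yellow cap is centred at (399,251) and the balance's front edge is near row 315.

```bash
python3 - <<'E'
from h import *
o=get_obs(); s=1.4
print(at('wrist',(399,251) if 0 else (399/s,251/s),.059,o)); 
for z in (0,.04,.06): print(at('wrist',(395/s,315/s),z,o))
E
```

```text
[ 0.68582811 -0.13524246  0.059     ]
[ 0.74632232 -0.12475749  0.        ]
[ 0.73161354 -0.12796152  0.04      ]
[ 0.72425915 -0.12956353  0.06      ]
```

Emit:
move_arm --increments '[[[0,0,0],[-0.0192,-0.0014,0],1],[[0,0,0],[0,0,0],1],[[0,0,0],[0,0,-0.035],1],[[0,0,0],[0,0,-0.035],1],[[0,0,0],[0,0,-0.035],0.7],[[0,0,0],[0,0,-0.028],0.5],[[0,0,0],[0,0,-0.01],0.4],[[0,0,0],[0,0,0],0.3]]'

```text
clock: 30.92
tcp_pos: [0.6866, -0.136, 0.0281]
orientation: [-0.102, 0.995, 0.0, -0.0]
force: [-0.0, 0.3, -0.2]
finger_gap: 0.0555
grasp_force: 0.0
```

Emit:
move_arm --increments '[[[0,0,0],[0,0,0],-1],[[0,0,0],[0,0,0],-1],[[0,0,0],[0,0,0],-1],[[0,0,0],[0,0,0],-1]]' --force 30

```text
clock: 31.42
tcp_pos: [0.6879, -0.1365, 0.0299]
orientation: [-0.102, 0.995, -0.0, 0.001]
force: [-0.5, 1.2, 5.7]
finger_gap: 0.0302
grasp_force: 29.9
```

Emit:
move_arm --increments '[[[0,0,0],[0,0,0.03],-1],[[0,0,0],[0,0,0.05],-1],[[0,0,0],[0,0,0.05],-1],[[0,0,8.8],[-0.018,0.024,0],-1],[[0,0,8.8],[-0.018,0.026,0],-1],[[0,0,8.8],[-0.018,0.026,0],-1],[[0,0,8.8],[-0.018,0.026,0],-1],[[0,0,8.8],[-0.018,0.026,0],-1]]'

```text
clock: 32.42
tcp_pos: [0.5958, -0.0075, 0.1583]
orientation: [-0.469, 0.883, -0.0, -0.0]
force: [1.0, -0.8, 0.2]
finger_gap: 0.0303
grasp_force: 29.7
```

Emit:
move_arm --increments '[[[0,0,8.8],[-0.018,0.026,0],-1],[[0,0,8.8],[-0.018,0.026,0],-1],[[0,0,9.1],[-0.018,0.026,0],-1],[[0,0,0],[-0.018,0.026,0],-1],[[0,0,0],[-0.0185,0.028,0],-1],[[0,0,0],[0,0,0],-1],[[0,0,0],[0,0,0],-1]]'

```text
clock: 33.3
tcp_pos: [0.5066, 0.1235, 0.1584]
orientation: [-0.658, 0.753, -0.0, 0.0]
force: [0.1, -0.3, 0.0]
finger_gap: 0.0299
grasp_force: 29.8
```

Emit:
move_arm --increments '[[[0,0,0],[-0.0025,0.005,0],-1],[[0,0,0],[0,0,-0.035],-1],[[0,0,0],[0,0,-0.035],-1],[[0,0,0],[0,0,-0.025],-1],[[0,0,0],[0,0,-0.01],-1],[[0,0,0],[0,0,0],-1],[[0,0,0],[0,0,0],-1]]'

```text
clock: 34.17
tcp_pos: [0.5046, 0.1287, 0.0541]
orientation: [-0.658, 0.753, -0.0, 0.001]
force: [1.1, 0.0, -0.9]
finger_gap: 0.0304
grasp_force: 29.8
```

Emit:
move_arm --increments '[[[0,0,0],[0,0,-0.005],-1],[[0,0,0],[0,0,-0.005],-1],[[0,0,0],[0,0,-0.005],-1],[[0,0,0],[0,0,-0.002],-1],[[0,0,0],[0,0,0],-1]]'

```text
clock: 34.8
tcp_pos: [0.5035, 0.1288, 0.0361]
orientation: [-0.658, 0.753, 0.0, -0.0]
force: [-0.3, 1.0, -0.1]
finger_gap: 0.0302
grasp_force: 29.9
```

Emit:
move_arm --increments '[[[0,0,0],[0,0,-0.001],-1],[[0,0,0],[0,0,-0.0008],-1],[[0,0,0],[0,0,0],-1]]'

```text
clock: 35.17
tcp_pos: [0.5036, 0.1288, 0.0358]
orientation: [-0.658, 0.753, -0.0, 0.0]
force: [-4.7, 0.2, 14.2]
finger_gap: 0.03
grasp_force: 31.4
```

Emit:
move_arm --increments '[[[0,0,0],[0,0,0.001],-1],[[0,0,0],[0,0,0],-0.15],[[0,0,0],[0,0,0],0],[[0,0,0],[0,0,0],0.1],[[0,0,0],[0,0,0.01],0.1],[[0,0,0],[0,0,0.03],0.1],[[0,0,0],[0,0,0.045],0.1],[[0,0,0],[0,0,0.045],0.1]]'

```text
clock: 36.17
tcp_pos: [0.5034, 0.1287, 0.1672]
orientation: [-0.658, 0.753, 0.0, 0.0]
force: [0.2, -0.5, 0.2]
finger_gap: 0.0471
grasp_force: 0.0
```

Emit:
move_arm --increments '[[[0,0,0],[0,0.02,0.05],0.1],[[0,0,0],[0,0.04,0.02],0.1],[[0,0,0],[0,0.04,0],0.1],[[0,0,0],[0,0.02,0],0.1],[[0,0,0],[0,0,0],0.1],[[0,0,0],[0,0,0],0.1]]'

```text
clock: 36.92
tcp_pos: [0.5034, 0.2479, 0.2351]
orientation: [-0.658, 0.753, -0.0, -0.001]
force: [-0.1, 0.1, 0.7]
finger_gap: 0.047
grasp_force: 0.0
```

```bash
python3 - <<'E'
from h import *
im=cv2.cvtColor(camera('wrist'),cv2.COLOR_RGB2BGR); cv2.imwrite('pics/w10.png',cv2.resize(im,(784,588),interpolation=cv2.INTER_CUBIC))
E
```

```text
(no output)
```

View pics/w10.png

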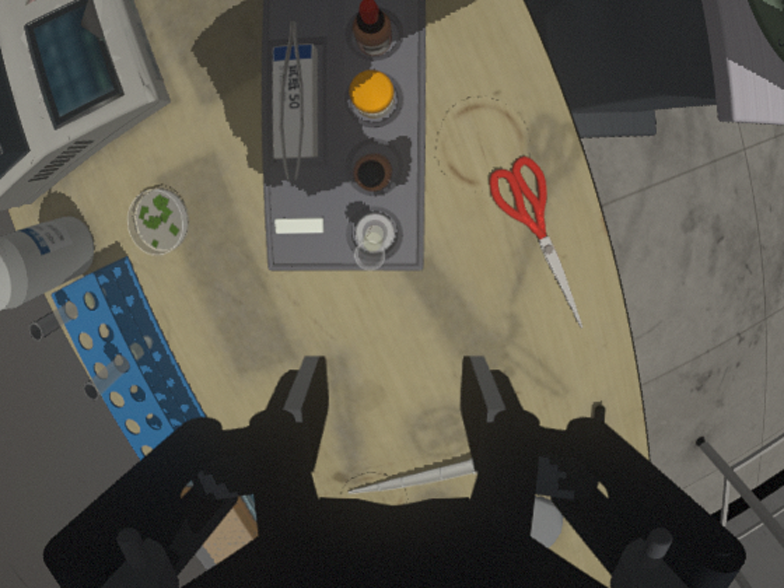

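The final view shows the row upright: cylinder (374,232), black dropper (372,172), yellow bottle (373,95) and red dropper (370,30). The carton is flat in the pocket with the tweezers lengthwise on top, around (292,100). Handing in.

```bash
python3 -c "from station import *; print(hand_in())"
```

```text
the job is handed in; nothing more can be done
None
```

The job is handed in at about 37 s of the 128 s limit: the row runs vial, red dropper, yellow bottle, black dropper, cylinder; the carton is flat in the pocket with the tweezers lengthwise on top, and I left the vial, cylinder and dish where they were.

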